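Set the router lift by counting crank turns

TASK

Reset the height of the bit in the router lift: by its orange knob, wind the crank anticlockwise (seen from above) until you feel the lift meet its bottom stop, without forcing the crank, then crank exactly three full turns clockwise, counted from where the stop was met, and let go of the knob. Keep off the bit and leave the things lying around the plate where they are.

Things in the scene. Friction and masses are not known exactly. Their poses are not given: they have to be found in the camera images.
- plate: fixed aluminium router-lift plate in the bench top, 200 (its x) x 340 (its y) x 10 mm thick, with a red ring round the bit. Origin at the centre of its underside, on the bench; z up. The bit stands at y = -50 mm, the crank's axis at y = +85 mm, both at x = 0.
- knob: upright round orange knob, 24 mm in diameter, 60 mm tall, on the end of the crank arm, its axis 60 mm from the crank's axis. Origin at its foot (the arm's top, 44 mm over the bench); its top is at 104 mm. It spins freely on its own pin, so a gripper may hold it without turning the wrist. Turning takes 1 to 3 N at the knob; the crank stays where it is left.
- crank: steel crank: hub 28 mm across, arm 20 mm wide; nothing of it but the knob is higher than 47 mm over the bench. Origin on its vertical axis, 18 mm over the bench; x along the arm to the knob. Anticlockwise from above lowers the bit to a bottom stop, met 0.3 to 0.9 turns from the start, at an angle that nothing shows. Clockwise there are many free turns, 2 mm up each.
- axis (a point): point on the crank's vertical axis, 18 mm over the bench, above the fixed steel bushing (44 mm across, 4 mm high); axes as the plate's.
- screw: brass collar of the lift's screw, 36 mm across, 4 mm high, between bushing and hub; origin under its centre, 14 mm over the bench. The crank turns it through a rubber coupling in the hub. When the lift bottoms, the screw stops dead and the coupling winds up: the push at the knob rises by 1.5 N per mm of knob travel (91 N per radian). A total of 5 to 12 N makes sure; over 20 N is forcing it.
- cutter: two-winged steel and red router bit, 26 mm across, standing some 15 to 20 mm above the plate through its red ring; origin at its top centre. It rises and sinks with the crank, far too little to count turns by.
- spray: blue spray can with a pale top, 58 mm in diameter, 170 mm tall, standing by the plate; origin under its centre. Bystander.
- glue: yellow glue bottle with a red cap, 48 mm in diameter, 120 mm tall; origin under its centre. Bystander.
- bowl: turned wooden bowl, 90 mm across the rim, 45 mm tall; origin under its centre. Bystander.

How it is judged (in metres and radians):
On the way, in this order (a step that is already met when the one before it is completed fails the run):
1. the lift is wound down onto its bottom stop (height (world z) of cutter below 0.0240159 m), for 0.1 s.
2. the crank is three turns above the stop, within 28 degrees (height (world z) of cutter between 0.0298408 and 0.0301592 m), for 0.2 s.
At the end, for the whole second after the job is handed in: The crank rests three full turns (within about 28 degrees) clockwise of where the bottom stop is met, so the bit is 6 mm (within 0.16 mm) above its lowest height; the knob is released and at rest, and the can, bottle and bowl stand within 30 mm of their places, not tipped over (all of step 2 and linear speed of knob below 0.01 m/s and contact force between the fingers and knob below 0.1 N and not (distance of spray from where it was at the start of the episode above 0.03 m) and not (distance of glue from where it was at the start of the episode above 0.03 m) and not (distance of bowl from where it was at the start of the episode above 0.03 m) and not (angle between spray's own z axis and vertical above 0.5 rad) and not (angle between glue's own z axis and vertical above 0.5 rad) and not (angle between bowl's own z axis and vertical above 0.5 rad)); the robot touches nothing.
It fails at once if the crank is forced: its coupling is wound up by over 0.24 rad, about 22 N at the knob (angle between the x axis of crank and the x axis of screw, either way round above 0.24 rad).
It fails at once if the bit is touched (contact force between any of the fingers, the arm and cutter above 1 N).
It fails at once if a thing beside the plate is pushed away or tipped over (distance of any of spray, glue, bowl from where it was at the start of the episode above 0.03 m or angle between any of spray, glue, bowl's own z axis and vertical above 0.5 rad).
It also fails if it takes over 72 s, if anything falls off the work surface, if the arm or the gripper's body presses on something with over 40 N, if the wrist force passes 120 N, or if a joint passes its speed limit or range.

ROBOT

A 6-joint arm with a two-finger parallel gripper is mounted at the origin on the work surface. World frame = base frame: x ahead of the robot, y to its left, z up, the work surface at z = 0. Lengths are in mm, angles in rad, forces in N, time in s.
With the tool pointing down it reaches from about 325 to 900 mm from the base axis. Payload 3.5 kg.
Tool frame: the origin (TCP) lies on the centre line of the jaws, within the pads' length; the fingertips stand 14 mm ahead of it and the grasp point (between the pads) lies 5 mm behind it; x points along the fingers, y is the direction in which the jaws open and shut, and the axes are right-handed (so a half turn about x gives the same grasp; the last joint's range is limited). The gripper opens to 85 mm and grips with 20 to 120 N. Pads are 22 mm wide; open, the fingers measure 114 mm over their backs; the gripper's body (76 mm by 85 mm) begins 54 mm behind the grasp point. The pads swing forward as they close: fully open they stand 13 mm farther back than shut.
Start: joints at [-1.329, 0.276, -0.026, 1.268, 0, 1.467], TCP at [211.243, -588.216, 245.313] pointing down, gripper open.
Joint ranges: [-3.12, 3.12], [-0.85, 1.88], [-1.08, 1.24], [-1.95, 2.15], [-1.57, 1.53], [-3.14, 3.14]. Speed limits (rad/s): [2.57, 2.57, 3.14, 3.14, 3.14, 3.14].

INTERFACE

Orientations are given as [roll, pitch, yaw] about the fixed x, y, z axes, in that order (R = Rz(yaw) Ry(pitch) Rx(roll)).
In Python, from workcell import observe, get_image, close_job, silhouettes, tip_of gives the robot as it stands.
- The arm moves only by the tool drive_tool, never from a script. Its argument "plan" is a list of rows, each a list of 7 numbers: the shift along the tool's x, y, z in m, then the turn, a rotation vector about the tool's x, y, z in rad, then the opening, from 0 (shut) to 1 (fully open). A call has exactly 5 rows; each row is the pose to reach, as a shift and turn from the pose measured when the call began, along the tool's axes at that moment; what a row does not reach only later rows make up. A row lasts 1/10 s, in which the tool goes at most 50 mm and 8.59 degrees, less where a joint would pass 70% of its speed; a pose out of reach is approached as far as the arm can. A call with a gripper value outside its range is refused whole. The fingers move at their own pace and stop on an object; "squeeze" is the grip in N (left out, the last holds). Time passes only in rows, so rows that repeat a pose let the fingers close, or fill a call up. It gives the time, the measured TCP pose, the force and the opening at its end, in the units of the state.
- observe(): the state, without advancing time (a new reading comes with each control period).
- get_image(name): name is "scene" or "top" or "wrist"; returns a dict with "image" (384x512x3 uint8, red, green, blue), "z_map" (384x512 float32, mm along the optical axis (not along the pixel's ray), 0 where there is no reading), "fovy" (degrees; the focal length in pixels is half the picture's height over the tangent of half this angle, whatever the lens; pixels are square), "cx", "cy" (the principal point, pixels), "k1" (the pictures are not rectified: a ray, as slopes to the right and down, at radius r is drawn at 1 + k1 r^2 times it, then the intrinsics apply), "cam_to_world" (4x4, takes a point from camera to world coordinates). Camera axes: x right, y down, z forward; pixel columns grow to the right and rows downward; lengths in mm; the calibration is good to about 2 mm. A picture is of the moment at which its call begins.
- close_job(): hands the job in, once; it reports no verdict.
Trained networks look in a picture, given as the dict that the camera call returned (one of the last four; its "shot" number tells which), for a name from the list of things; names that differ only in an ending like _2 or _b are one class to them, and where a whole thing is asked for, a point or a joint stands for the part that bears it (a point fixed in the world has none). Each returns a list of dicts, best first, with "conf" (0 to 1); they miss things now and then, are a little off and sometimes report something else, mostly with a low value. They report only what shows in the picture. A call takes as long as a camera call.
- silhouettes(picture, thing): "pixels" (384x512 bool, what is visible of it) and "pixel" ([row, column] in pixels, amid what is visible of it).
- tip_of(picture, thing): "pixel" ([row, column] in pixels: a listed point, or the origin of a listed thing).
The state is a dict: "clock": time; "joint_pos": joint angles; "joint_velocities": joint speeds; "tau": joint torques, N m; "tcp_pos": TCP position; "ee_rot": TCP orientation; "contact_force": force on the tool from outside, world axes, zero at the start; "ft_torque": the same for the moment, N m; "finger_gap": finger opening in mm.
Only numpy, scipy, OpenCV 4.12 (cv2) and the standard library are available. Lean on these libraries where they do the work, as an engineer would, in place of code of your own. Each camera call takes 0.05 s, during which the arm holds its last target.

## Working session

There is one attempt and no reset: what is moved stays moved. The work goes in short steps, Python scripts to look and compute and a tool call to move; the robot and the scene stay as the last step left them, time stands still between calls to the robot, and variables do not carry over. Pictures are saved under pics/ and viewed, and the job is handed in when it is done.

Besides the shell and the picture viewer there is one more tool, called after "Emit:" in YAML: its name, and indented under it one key for each argument. drive_tool: Moves the arm, as the interface text tells. Its arguments: {"type":"object","properties":{"plan":{"type":"array"},"squeeze":{"type":"number"}},"required":["plan"]}

```bash
ls; mkdir -p pics
cat > h.py <<'E'
import numpy as np, cv2
from workcell import *
def K(p):
    f=192/np.tan(np.radians(p["fovy"])/2); return f,p["cx"],p["cy"]
def ray(p,row,col):
    f,cx,cy=K(p); xd,yd=(col-cx)/f,(row-cy)/f; x,y=xd,yd
    for _ in range(20):
        s=1+p["k1"]*(x*x+y*y); x,y=xd/s,yd/s
    return np.array([x,y,1.])
def at_z(p,row,col,z):
    T=np.array(p["cam_to_world"]); d=T[:3,:3]@ray(p,row,col); o=T[:3,3]
    return o+d*(z-o[2])/d[2]
def depthpt(p,row,col):
    T=np.array(p["cam_to_world"]); zz=p["z_map"][int(round(row)),int(round(col))]
    return T[:3,:3]@(ray(p,row,col)*zz)+T[:3,3], zz
def save(p,n): cv2.imwrite("pics/"+n+".png",p["image"][:,:,::-1])
E
python3 - <<'E'
from h import *
s=observe();print(s)
for n in ["top","scene","wrist"]:
    p=get_image(n); save(p,n+"0"); print(n,p["fovy"],p["k1"],np.round(p["cam_to_world"],2).tolist())
    for t in ["knob","crank","axis","cutter","spray","glue","bowl","plate"]:
        r=tip_of(p,t)[:2]
        for q in r: print(t,round(q["conf"],2),np.round(q["pixel"],1),np.round(depthpt(p,*q["pixel"])[0],1), np.round(at_z(p,*q["pixel"],{"knob":44,"crank":18,"axis":18,"cutter":27}.get(t,0)),1))
E
```

```text
pics
{'clock': 0.0, 'joint_pos': array([-1.32941172e+00,  2.77169384e-01, -2.78916233e-02,  1.26797921e+00,
       -4.40003003e-06,  1.46741594e+00]), 'joint_velocities': array([ 0.00094584,  0.00095526, -0.00186132,  0.00029429, -0.00086162,
        0.00107388]), 'tau': array([-1.60088162e-03, -4.45508873e+01,  2.95203441e+01,  1.64208625e-02,
       -1.84925111e-04, -8.19728456e-06]), 'tcp_pos': array([ 211.05714977, -587.49616721,  244.1319968 ]), 'ee_rot': array([-1.67221583,  1.56855243,  1.81414182]), 'contact_force': array([ 0.46998233, -0.26755072, -0.17845068]), 'ft_torque': array([-0.07696299, -0.04107974,  0.01214754]), 'finger_gap': 85.64605886187861}
top 42.163425034679065 0.02554443976190033 [[-0.01, -0.99, 0.11, 446.25], [-1.0, 0.02, 0.02, -17.08], [-0.02, -0.11, -0.99, 1302.21], [0.0, 0.0, 0.0, 1.0]]
knob 0.44 [205.7 308.6] [ 549.1 -132.6  107. ] [ 554.5 -138.7   44. ]
crank 0.68 [224.3 291. ] [508.1 -93.   46.5] [509.5 -94.7  18. ]
axis 0.93 [224.6 294.2] [ 507.1 -100.9   48.6] [ 508.6 -102.9   18. ]
cutter 0.53 [209.2 346.4] [ 545.5 -236.2   27.7] [ 545.5 -236.3   2
[... 661 characters left out ...]
.9 205.9] [ 516.  -103.1   43.4] [ 498.5 -104.9   18. ]
axis 0.83 [174.7 206.3] [ 524.4 -102.2   47.4] [ 504.3 -104.2   18. ]
cutter 0.58 [190.  154.1] [ 526.1 -243.4    7.8] [ 538.5 -238.9   27. ]
spray 0.9 [152.8 270.7] [476.5  69.7  43.9] [444.   75.9   0. ]
glue 0.85 [236.4  92.7] [ 656.1 -382.9   39.5] [ 635.6 -399.     0. ]
bowl 0.56 [252.1 150.2] [ 698.7 -253.3    6.3] [ 695.9 -254.9    0. ]
plate 0.84 [190.7 176.9] [ 536.3 -184.1    7.5] [ 531.5 -185.3    0. ]
plate 0.48 [175.5 206.2] [ 523.6 -102.9   42.7] [ 494.6 -105.9    0. ]
wrist 58.70033365307911 -0.06090737056353736 [[0.34, -0.91, -0.25, 274.64], [-0.94, -0.33, -0.09, -565.68], [0.0, 0.26, -0.96, 373.6], [0.0, 0.0, 0.0, 1.0]]
```

View pics/top0.png

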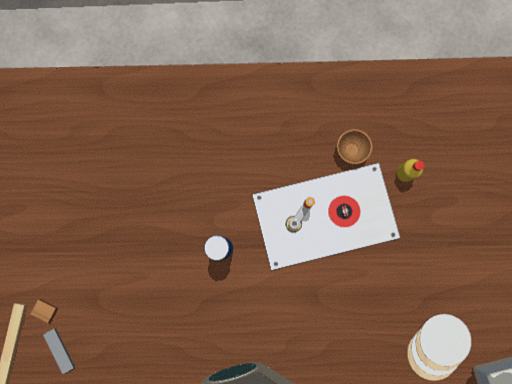

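View pics/scene0.png

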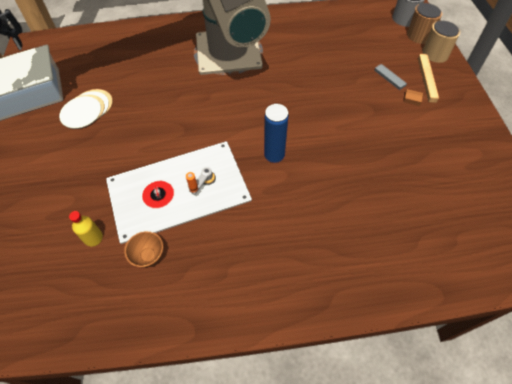

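Run:
```python
from h import *
p=get_image("top")
def pts(m):
    P=[]
    for r,c in zip(*np.where(m)):
        if p["z_map"][r,c]>0: P.append(depthpt(p,r,c)[0])
    return np.array(P)
for t in ["knob","spray","glue","bowl","cutter","crank"]:
    for q in silhouettes(p,t)[:1]:
        P=pts(q["pixels"]); top=P[P[:,2]>np.percentile(P[:,2],98)-6]
        print(t,q["conf"],len(P),"z98",np.percentile(P[:,2],98).round(1),"top mid",((top.min(0)+top.max(0))/2).round(1),"mean",top.mean(0).round(1), "n",len(top), (top.max(0)-top.min(0)).round(0))
# orange by colour
im=p["image"].astype(int); m=(im[...,0]>180)&(im[...,1]>60)&(im[...,1]<150)&(im[...,2]<80)
print(m.sum()); P=pts(m); P=P[P[:,2]>95]; print(len(P),P.mean(0).round(1),P.min(0).round(),P.max(0).round())
```

```text
spray 0.96 599 z98 173.7 top mid [451.1  85.1 172.8] mean [451.3  84.9 170.3] n 369 [50. 50. 10.]
glue 0.78 472 z98 121.2 top mid [ 642.6 -395.9  119.6] mean [ 641.9 -396.   119.4] n 68 [22. 19.  9.]
bowl 0.57 938 z98 47.7 top mid [ 705.6 -258.2   48. ] mean [ 709.9 -258.5   45. ] n 152 [89. 87. 12.]
cutter 0.5 28 z98 30.1 top mid [ 539.7 -230.2   27.2] mean [ 539.6 -230.7   26.6] n 21 [18. 11.  6.]
crank 0.7 310 z98 107.3 top mid [ 559.5 -135.1  105.7] mean [ 558.4 -135.8  104.7] n 57 [22. 21.  8.]
555
57 [ 631.4 -363.7  117.6] [ 551. -405.  101.] [ 652. -127.  124.]
```

The top view shows the knob at about (203,309), the hub at (224,294), the bit in its red ring at (211,345), the can at (248,217), the bowl at (148,354) and the bottle at (172,409). Next I'll fit the plate to refine the axis and read the tool frame.

Run:
```python
from h import *
from scipy.spatial.transform import Rotation as R
for n in ["top","scene"]:
    p=get_image(n)
    im=p["image"].astype(int)
    q=silhouettes(p,"plate")[0]; m=q["pixels"].astype(np.uint8)
    m=cv2.morphologyEx(m,cv2.MORPH_CLOSE,np.ones((9,9)))
    c=max(cv2.findContours(m,0,cv2.CHAIN_APPROX_NONE)[0],key=cv2.contourArea)
    W=np.array([at_z(p,v[0][1],v[0][0],10)[:2] for v in c],np.float32)
    rc=cv2.minAreaRect(W); print(n,q["conf"],rc)
    b=cv2.boxPoints(rc); ctr=np.array(rc[0]); e=[b[1]-b[0],b[2]-b[1]]; y=max(e,key=np.linalg.norm); y=y/np.linalg.norm(y)
    if y[1]<0:y=-y
    print("y",y,"axis",ctr+85*y,"bit",ctr-50*y)
    K_=silhouettes(p,"knob")
    for k in K_[:2]: print("knob",k["conf"],k["pixel"],k["pixels"].sum(),at_z(p,*k["pixel"],74))
s=observe(); M=R.from_euler("xyz",s["ee_rot"]).as_matrix(); print(M.round(3)); print(s["contact_force"],s["clock"])
```

```text
top 0.64 ((529.9268798828125, -182.9698944091797), (201.2923583984375, 342.6299743652344), 13.342024803161621)
y [-0.23076351  0.9730099 ] axis [ 510.3119812  -100.26405334] bit [ 541.46505547 -231.62038803]
knob 0.62 [217.0, 326.7] 9490 [ 523.3834728  -179.38037745   74.        ]
scene 0.94 ((531.7371826171875, -185.0777587890625), (209.16806030273438, 341.9399719238281), 13.108914375305176)
y [-0.22680293  0.97394073] axis [ 512.45893288 -102.29279327] bit [ 543.07732868 -233.77479553]
knob 0.7 [179.2, 190.3] 226 [ 550.27199012 -139.87920122   74.        ]
[[ 0.     0.338 -0.941]
 [ 0.    -0.941 -0.338]
 [-1.    -0.    -0.   ]]
[0.1706081  0.16320098 0.55369031] 2.0
```

View pics/wrist0.png

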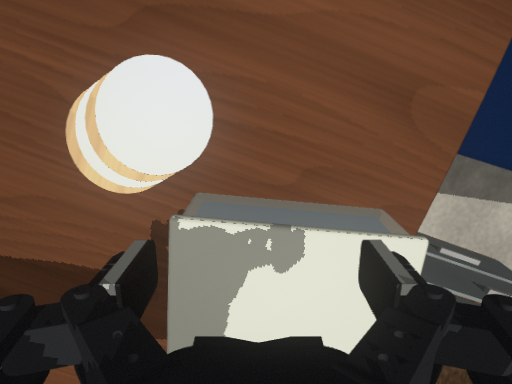

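Emit:
drive_tool:
  plan:
    - [0.0,-0.026,-0.04,0,0,0,1]
    - [0.0,-0.052,-0.08,0,0,0,1]
    - [0.0,-0.078,-0.12,0,0,0,1]
    - [0.0,-0.104,-0.16,0,0,0,1]
    - [0.0,-0.13,-0.2,0,0,0,1]
  squeeze: 30

```text
clock: 2.5
tcp_pos: [356.4, -396.8, 245.5]
ee_rot: [2.084, 1.57, -0.713]
contact_force: [1.6, 0.9, -0.2]
finger_gap: 85.5
```

Emit:
drive_tool:
  plan:
    - [0.0,-0.026,-0.04,0,0,0,1]
    - [0.0,-0.052,-0.08,0,0,0,1]
    - [0.0,-0.078,-0.12,0,0,0,1]
    - [0.0,-0.104,-0.16,0,0,0,1]
    - [0.0,-0.13,-0.2,0,0,0,1]

```text
clock: 3.0
tcp_pos: [501.8, -205.2, 245.8]
ee_rot: [2.145, 1.569, -0.652]
contact_force: [-0.0, -0.6, 0.4]
finger_gap: 85.1
```

```bash
cat >> h.py <<'E'
from scipy.spatial.transform import Rotation as R
def st():
    s=observe(); M=R.from_euler("xyz",s["ee_rot"]).as_matrix(); return s,M
def go(x,y,z):
    s,M=st(); d=M.T@(np.array([x,y,z])-s["tcp_pos"])/1000
    rv=R.from_matrix(M.T@np.array([[0,.338,-.941],[0,-.941,-.338],[-1,0,0]])).as_rotvec()
    print(round(s["clock"],2),s["tcp_pos"].round(1),"joints",s["joint_pos"].round(2),"F",s["contact_force"].round(1)); print("shift",d.round(4),"turn",rv.round(3))
E
python3 -c "
from h import *
go(559,-135,200)"
```

```text
3.0 [ 501.8 -205.2  245.8] joints [-0.51  0.13 -0.21  1.23 -0.    2.29] F [-0.  -0.6  0.4]
shift [ 0.0458 -0.0469 -0.0775] turn [-0.001 -0.001 -0.001]
```

Emit:
drive_tool:
  plan:
    - [0.0,-0.024,-0.039,0,0,0,1]
    - [0.0,-0.047,-0.0775,0,0,0,1]
    - [0.025,-0.047,-0.0775,0,0,0,1]
    - [0.045,-0.047,-0.0775,0,0,0,1]
    - [0.045,-0.047,-0.0775,0,0,0,1]

```text
clock: 3.5
tcp_pos: [556.9, -133.4, 197.7]
ee_rot: [-0.589, 1.566, 2.898]
contact_force: [-0.0, 0.2, -0.0]
finger_gap: 85.4
```

Run:
```python
from h import *
go(559,-135,80)
p=get_image("wrist"); save(p,"w1")
for t,z in [("knob",44),("axis",18),("crank",18)]:
    for q in tip_of(p,t)[:2]: print(t,round(q["conf"],2),np.round(q["pixel"],1),np.round(at_z(p,*q["pixel"],z),1))
im=cv2.cvtColor(p["image"],cv2.COLOR_RGB2HSV); m=(im[...,0]>5)&(im[...,0]<20)&(im[...,1]>170)&(im[...,2]>120)
P=np.array([depthpt(p,r,c)[0] for r,c in zip(*np.where(m)) if p["z_map"][r,c]>0])
T=P[(P[:,2]>98)&(P[:,2]<112)]; print(len(P),len(T),T.mean(0),T.min(0),T.max(0))
```

```text
3.5 [ 556.9 -133.4  197.7] joints [-0.35  0.22 -0.21  1.15 -0.    2.45] F [-0.   0.2 -0. ]
shift [ 0.1177  0.0025 -0.002 ] turn [0.    0.004 0.003]
knob 0.73 [173.4 262.8] [ 560. -137.   44.]
crank 0.92 [199.2 209.3] [ 513.8 -100.4   18. ]
318 318 [ 555.87744636 -137.49322108  103.56852971] [ 549.04821798 -147.36938948  101.18693814] [ 566.01051062 -125.77496309  105.43279129]
```

View pics/w1.png

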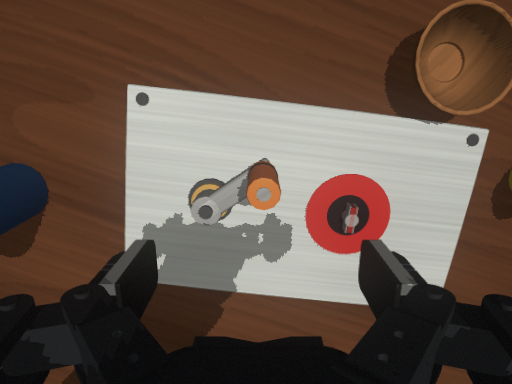

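The wrist view shows the knob's top at about (194,264), the hub at (211,206), and the bit at (217,351) in its ring.

Run:
```python
from h import *
p=get_image("wrist")
print("knob",at_z(p,194,264,104),"hub",at_z(p,211,206,47),"bit",at_z(p,217,351,27))
im=p["image"].astype(int)
# plate corners screws 
c=[(99,142),(140,473)]
print([at_z(p,*q,10).round(1) for q in c])
go(558,-137,80)
```

```text
knob [ 562.0829491  -139.99523378  104.        ] hub [ 515.15001233 -104.17659509   47.        ] bit [ 547.83954064 -234.85933565   27.        ]
[array([584.7, -14.9,  10. ]), array([ 655.6, -323. ,   10. ])]
3.75 [ 559.7 -135.6  202.4] joints [-0.35  0.21 -0.2   1.15 -0.    2.45] F [0.1 0.2 0.1]
shift [0.1223 0.0004 0.0025] turn [-0.001 -0.003 -0.003]
```

Emit:
drive_tool:
  plan:
    - [0.03,0.002,0.001,0,0,0,1]
    - [0.065,0.002,0.001,0,0,0,1]
    - [0.1,0.002,0.001,0,0,0,1]
    - [0.12,0.002,0.001,0,0,0,1]
    - [0.12,0.002,0.001,0,0,0,1]

```text
clock: 4.25
tcp_pos: [557.6, -137.7, 80.1]
ee_rot: [-0.349, 1.57, 3.136]
contact_force: [-0.3, 0.5, 0.2]
finger_gap: 85.6
```

Run:
```python
from h import *
go(559.5,-138,82)
p=get_image("wrist"); save(p,"w2"); go(559.5,-138,82)
```

```text
4.25 [ 557.6 -137.7   80.1] joints [-0.35  0.33 -0.34  0.91 -0.    2.44] F [-0.3  0.5  0.2]
shift [-0.0019  0.0009 -0.0017] turn [-0.002  0.001  0.   ]
4.3 [ 559.2 -138.2   82. ] joints [-0.35  0.32 -0.33  0.91 -0.    2.44] F [ 0.3 -0.   0.7]
shift [ 0.     -0.     -0.0003] turn [-0.002 -0.001 -0.002]
```

View pics/w2.png

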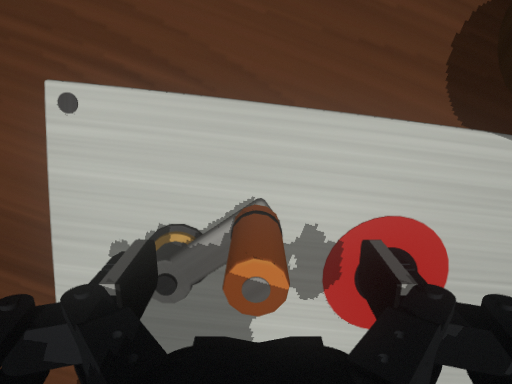

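The knob stands between the pads, with its top at (290,257), so I'll close on it.

Emit:
drive_tool:
  plan:
    - [0,0,0,0,0,0,0]
    - [0,0,0,0,0,0,0]
    - [0,0,0,0,0,0,0]
    - [0,0,0,0,0,0,0]
    - [0,0,0,0,0,0,0]
  squeeze: 30

```text
clock: 4.8
tcp_pos: [559.9, -137.6, 83.1]
ee_rot: [2.853, 1.567, 0.055]
contact_force: [-1.1, 2.4, 5.0]
finger_gap: 23.1
```

Run:
```python
from h import *
go(559.5,-138,82)
p=get_image("wrist"); save(p,"w3"); go(559.5,-138,82)
p=get_image("wrist"); go(559.5,-138,82)
p=get_image("wrist"); go(559.5,-138,82)
```

```text
4.8 [ 559.9 -137.6   83.1] joints [-0.35  0.32 -0.33  0.91  0.    2.44] F [-1.1  2.4  5. ]
shift [0.0011 0.0002 0.0005] turn [-0.002 -0.004 -0.001]
4.85 [ 559.8 -137.7   83.1] joints [-0.35  0.32 -0.33  0.91  0.    2.44] F [-0.5  2.7  5.2]
shift [0.0011 0.0002 0.0004] turn [-0.002 -0.003 -0.001]
4.9 [ 559.8 -137.7   83. ] joints [-0.35  0.32 -0.33  0.91  0.    2.44] F [-1.   2.5  4.8]
shift [0.001  0.0002 0.0004] turn [-0.002 -0.003 -0.001]
4.95 [ 559.8 -137.7   83. ] joints [-0.35  0.32 -0.33  0.91  0.    2.44] F [-1.4  1.9  5.7]
shift [0.001  0.0002 0.0004] turn [-0.002 -0.003 -0.001]
```

View pics/w3.png

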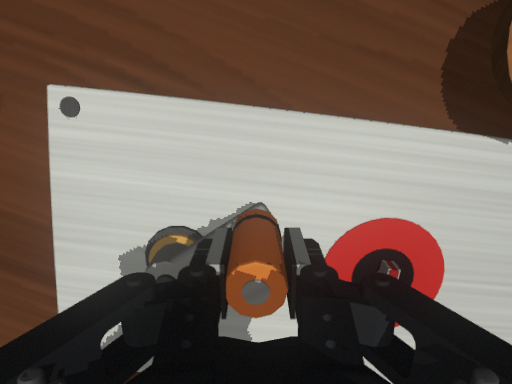

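```bash
cat >> h.py <<'E'
C=np.array([511.5,-102.]); RAD=60.
def ang(s):
    d=s["tcp_pos"][:2]-C; return np.degrees(np.arctan2(d[1],d[0])),np.hypot(*d)
def rows(angs,z=83.0,c=None,rad=None):
    c=C if c is None else c; rad=RAD if rad is None else rad
    s,M=st(); a,r=ang(s); t=np.radians(a); F=s["contact_force"]
    print("t",round(s["clock"],2),"ang",a.round(2),"r",r.round(1),"z",s["tcp_pos"][2].round(1),"Ftan",(F[1]*np.cos(t)-F[0]*np.sin(t)).round(1),"Frad",(F[0]*np.cos(t)+F[1]*np.sin(t)).round(1),"Fz",F[2].round(1),"gap",round(s["finger_gap"],1),"j6",s["joint_pos"][5].round(2))
    rv=R.from_matrix(M.T@np.array([[0,.338,-.941],[0,-.941,-.338],[-1,0,0]])).as_rotvec()
    print("turn",rv.round(3))
    for g in angs:
        g=np.radians(g); P=np.array([c[0]+rad*np.cos(g),c[1]+rad*np.sin(g),z]); print((M.T@(P-s["tcp_pos"])/1000).round(4).tolist())
E
python3 -c "
from h import *
rows([-30,-23,-16,-9,-9])"
```

```text
t 4.95 ang -36.47 r 60.1 z 83.0 Ftan 0.7 Frad -2.3 Fz 5.7 gap 23.0 j6 2.44
turn [-0.002 -0.003 -0.001]
[0.0, -0.0042, -0.0053]
[0.0, -0.0092, -0.0106]
[0.0, -0.0149, -0.0153]
[0.0, -0.0211, -0.0192]
[0.0, -0.0211, -0.0192]
```

Emit:
drive_tool:
  plan:
    - [0,-0.0042,-0.0053,0,0,0,0]
    - [0,-0.0092,-0.0106,0,0,0,0]
    - [0,-0.0149,-0.0153,0,0,0,0]
    - [0,-0.0211,-0.0192,0,0,0,0]
    - [0,-0.0211,-0.0192,0,0,0,0]

```text
clock: 5.45
tcp_pos: [571.3, -110.6, 83.2]
ee_rot: [2.65, 1.567, -0.146]
contact_force: [-1.1, -2.0, 3.3]
finger_gap: 23.4
```

```bash
python3 -c "
from h import *
rows([-1,7,15,23,23])"
```

```text
t 5.45 ang -8.17 r 60.4 z 83.2 Ftan -2.1 Frad -0.8 Fz 3.3 gap 23.4 j6 2.49
turn [-0.    -0.004 -0.002]
[0.0002, -0.007, -0.0027]
[0.0002, -0.0151, -0.0051]
[0.0002, -0.0233, -0.0064]
[0.0002, -0.0317, -0.0065]
[0.0002, -0.0317, -0.0065]
```

Emit:
drive_tool:
  plan:
    - [0,-0.007,-0.0027,0,0,0,0]
    - [0,-0.0151,-0.0051,0,0,0,0]
    - [0,-0.0233,-0.0064,0,0,0,0]
    - [0,-0.0317,-0.0065,0,0,0,0]
    - [0,-0.0317,-0.0065,0,0,0,0]

```text
clock: 5.95
tcp_pos: [566.9, -77.2, 83.5]
ee_rot: [2.835, 1.566, 0.04]
contact_force: [0.2, -1.0, 3.3]
finger_gap: 23.3
```

```bash
python3 -c "
from h import *
rows([32,41,50,58,58])"
```

```text
t 5.95 ang 24.08 r 60.7 z 83.5 Ftan -1.0 Frad -0.2 Fz 3.3 gap 23.3 j6 2.55
turn [ 0.001 -0.005 -0.002]
[0.0005, -0.0082, 0.0019]
[0.0005, -0.0172, 0.0046]
[0.0004, -0.0257, 0.0087]
[0.0004, -0.0326, 0.0134]
[0.0004, -0.0326, 0.0134]
```

Emit:
drive_tool:
  plan:
    - [0.0003,-0.0082,0.0019,0,0,0,0]
    - [0.0003,-0.0172,0.0046,0,0,0,0]
    - [0.0003,-0.0257,0.0087,0,0,0,0]
    - [0.0003,-0.0326,0.0134,0,0,0,0]
    - [0.0003,-0.0326,0.0134,0,0,0,0]

```text
clock: 6.45
tcp_pos: [542.7, -49.7, 83.7]
ee_rot: [3.1, 1.564, 0.305]
contact_force: [1.7, -0.8, 6.5]
finger_gap: 23.2
```

```bash
python3 -c "
from h import *
rows([61.5,64,66.5,69,69])"
```

```text
t 6.45 ang 59.23 r 60.9 z 83.7 Ftan -1.8 Frad 0.2 Fz 6.5 gap 23.2 j6 2.58
turn [ 0.002 -0.006 -0.   ]
[0.0006, -0.0012, 0.0023]
[0.0006, -0.0032, 0.004]
[0.0006, -0.005, 0.0059]
[0.0006, -0.0067, 0.0078]
[0.0006, -0.0067, 0.0078]
```

Emit:
drive_tool:
  plan:
    - [0.0004,-0.0012,0.0023,0,0,0,0]
    - [0.0004,-0.0032,0.004,0,0,0,0]
    - [0.0004,-0.005,0.0059,0,0,0,0]
    - [0.0004,-0.0067,0.0078,0,0,0,0]
    - [0.0004,-0.0067,0.0078,0,0,0,0]

```text
clock: 6.95
tcp_pos: [533.3, -45.2, 83.8]
ee_rot: [-3.074, 1.562, 0.415]
contact_force: [2.2, 0.4, 5.1]
finger_gap: 23.2
```

```bash
python3 -c "
from h import *
rows([71.2,73.4,75.6,77.5,77.5])
ty=np.array([.338,-.941]);tz=np.array([-.941,-.338])
u=lambda a:60.5*np.array([np.cos(np.radians(a)),np.sin(np.radians(a))])
for a in np.arange(69.5,300,8):
  d=u(a+8)-u(a); print(a,(ty@d).round(1),(tz@d).round(1),'tcp',(C+u(a+8)).round(1), 'tan',np.round([-np.sin(np.radians(a+8)),np.cos(np.radians(a+8))],2))
"
```

```text
t 6.95 ang 69.05 r 60.8 z 83.8 Ftan -1.9 Frad 1.1 Fz 5.1 gap 23.2 j6 2.59
turn [ 0.003 -0.008  0.001]
[0.0008, -0.0008, 0.0023]
[0.0008, -0.0022, 0.0041]
[0.0008, -0.0035, 0.006]
[0.0007, -0.0046, 0.0077]
[0.0007, -0.0046, 0.0077]
69.5 -5.0 6.8 tcp [524.6 -42.9] tan [-0.98  0.22]
77.5 -4.0 7.4 tcp [516.2 -41.7] tan [-1.    0.08]
85.5 -2.9 7.9 tcp [507.8 -41.6] tan [-1.   -0.06]
93.5 -1.8 8.2 tcp [499.4 -42.7] tan [-0.98 -0.2 ]
101.5 -0.6 8.4 tcp [491.3 -45. ] tan [-0.94 -0.33]
109.5 0.6 8.4 tcp [483.6 -48.3] tan [-0.89 -0.46]
117.5 1.7 8.3 tcp [476.4 -52.7] tan [-0.81 -0.58]
125.5 2.9 7.9 tcp [469.9 -58.1] tan [-0.73 -0.69]
133.5 3.9 7.5 tcp [464.2 -64.3] tan [-0.62 -0.78]
141.5 4.9 6.8 tcp [459.4 -71.3] tan [-0.51 -0.86]
149.5 5.8 6.1 tcp [455.6 -78.8] tan [-0.38 -0.92]
157.5 6.6 5.2 tcp [452.9 -86.9] tan [-0.25 -0.97]
165.5 7.3 4.3 tcp [451.4 -95.2] tan [-0.11 -0.99]
173.5 7.8 3.2 tcp [ 451.  -103.6] tan [ 0.03 -1.  ]
181.5 8.2 2.1 tcp [ 451.8 -112. ] tan [ 0.17 -0.99]
189.5 8.4 0.9 tcp [ 453.8 -120.2] tan [ 0.3  -0.95]
197.5 8.4 -0.3 tcp [ 456.9 -128. ] tan [ 0.43 -0.9 ]
205.5 8.3 -1.4 tcp [ 461.  -135.4] tan [ 0.55 -0.83]
213.5 8.0 -2.6 tcp [ 466.2 -142.1] tan [ 0.66 -0.75]
221.5 7.6 -3.7 tcp [ 472.2 -148. ] tan [ 0.76 -0.65]
229.5 7.0 -4.7 tcp [ 479. -153.] tan [ 0.84 -0.54]
237.5 6.3 -5.6 tcp [ 486.4 -157.1] tan [ 0.91 -0.41]
245.5 5.5 -6.4 tcp [ 494.3 -160. ] tan [ 0.96 -0.28]
253.5 4.5 -7.1 tcp [ 502.6 -161.8] tan [ 0.99 -0.15]
261.5 3.5 -7.7 tcp [ 511.  -162.5] tan [ 1.   -0.01]
269.5 2.4 -8.1 tcp [ 519.4 -162. ] tan [0.99 0.13]
277.5 1.2 -8.4 tcp [ 527.7 -160.3] tan [0.96 0.27]
285.5 0.0 -8.4 tcp [ 535.6 -157.5] tan [0.92 0.4 ]
293.5 -1.1 -8.4 tcp [ 543.1 -153.6] tan [0.85 0.52]
```

Emit:
drive_tool:
  plan:
    - [0.0005,-0.0013,0.0018,0,-0.004,0,0]
    - [0.0005,-0.0026,0.0037,0,-0.008,0,0]
    - [0.0005,-0.0038,0.0056,0,-0.008,0,0]
    - [0.0005,-0.0048,0.0073,0,-0.008,0,0]
    - [0.0005,-0.0048,0.0073,0,-0.008,0,0]

```text
clock: 7.45
tcp_pos: [524.8, -42.5, 83.7]
ee_rot: [-2.535, 1.568, 0.954]
contact_force: [1.9, 0.9, 5.6]
finger_gap: 23.5
```

Tangential force is about -1.7 N, so it's still turning free. Next 8°.

Emit:
drive_tool:
  plan:
    - [0.0005,-0.0012,0.0018,0,0,0,0]
    - [0.0005,-0.0023,0.0037,0,0,0,0]
    - [0.0005,-0.0032,0.0056,0,0,0,0]
    - [0.0005,-0.004,0.0075,0,0,0,0]
    - [0.0005,-0.004,0.0075,0,0,0,0]

```text
clock: 7.95
tcp_pos: [516.5, -41.1, 83.6]
ee_rot: [-2.792, 1.568, 0.697]
contact_force: [2.0, -1.0, 6.2]
finger_gap: 23.1
```

Emit:
drive_tool:
  plan:
    - [0.0003,-0.0009,0.0019,0,0,0,0]
    - [0.0003,-0.0017,0.0038,0,0,0,0]
    - [0.0003,-0.0023,0.0058,0,0,0,0]
    - [0.0003,-0.0027,0.008,0,0,0,0]
    - [0.0003,-0.0027,0.008,0,0,0,0]

```text
clock: 8.45
tcp_pos: [508.0, -41.0, 83.7]
ee_rot: [-2.834, 1.567, 0.656]
contact_force: [2.9, -0.6, 6.3]
finger_gap: 23.1
```

Emit:
drive_tool:
  plan:
    - [0.0004,-0.0006,0.002,0,0,0,0]
    - [0.0004,-0.0011,0.004,0,0,0,0]
    - [0.0004,-0.0014,0.006,0,0,0,0]
    - [0.0004,-0.0016,0.0083,0,0,0,0]
    - [0.0004,-0.0016,0.0083,0,0,0,0]

```text
clock: 8.95
tcp_pos: [499.6, -42.1, 83.7]
ee_rot: [-2.872, 1.566, 0.618]
contact_force: [2.2, -0.2, 6.6]
finger_gap: 23.2
```

Emit:
drive_tool:
  plan:
    - [0.0004,-0.0003,0.002,0,0,0,0]
    - [0.0004,-0.0005,0.0041,0,0,0,0]
    - [0.0004,-0.0006,0.0062,0,0,0,0]
    - [0.0004,-0.0005,0.0085,0,0,0,0]
    - [0.0004,-0.0005,0.0085,0,0,0,0]

```text
clock: 9.45
tcp_pos: [491.6, -44.3, 83.7]
ee_rot: [-2.903, 1.565, 0.586]
contact_force: [1.6, -0.1, 5.9]
finger_gap: 22.7
```

Emit:
drive_tool:
  plan:
    - [0.0004,0.0,0.002,0,-0.004,0,0]
    - [0.0004,0.0001,0.0041,0,-0.004,0,0]
    - [0.0004,0.0004,0.0062,0,-0.004,0,0]
    - [0.0004,0.0007,0.0084,0,-0.004,0,0]
    - [0.0004,0.0007,0.0084,0,-0.004,0,0]

```text
clock: 9.95
tcp_pos: [484.2, -47.5, 83.7]
ee_rot: [-2.685, 1.567, 0.804]
contact_force: [2.2, 0.0, 5.7]
finger_gap: 23.0
```

Emit:
drive_tool:
  plan:
    - [0.0004,0.0003,0.002,0,0,0,0]
    - [0.0004,0.0007,0.0041,0,0,0,0]
    - [0.0004,0.0012,0.0062,0,0,0,0]
    - [0.0004,0.0018,0.0084,0,0,0,0]
    - [0.0004,0.0018,0.0084,0,0,0,0]

```text
clock: 10.45
tcp_pos: [477.1, -51.7, 83.6]
ee_rot: [-2.73, 1.565, 0.76]
contact_force: [3.2, 0.7, 5.7]
finger_gap: 23.2
```

```bash
python3 -c "
from h import *
rows([125,127,129,131,133.5])"
```

```text
t 10.45 ang 124.35 r 61.0 z 83.6 Ftan -3.0 Frad -1.3 Fz 5.7 gap 23.2 j6 2.55
turn [ 0.003 -0.005  0.002]
[0.0006, 0.0011, 0.0004]
[0.0006, 0.0017, 0.0024]
[0.0006, 0.0023, 0.0044]
[0.0006, 0.0031, 0.0064]
[0.0006, 0.0041, 0.0088]
```

Emit:
drive_tool:
  plan:
    - [0.0004,0.0007,0.0018,0,0,0,0]
    - [0.0004,0.0014,0.0037,0,0,0,0]
    - [0.0004,0.0022,0.0057,0,0,0,0]
    - [0.0004,0.0031,0.008,0,0,0,0]
    - [0.0004,0.0031,0.008,0,0,0,0]

```text
clock: 10.95
tcp_pos: [470.8, -56.7, 83.6]
ee_rot: [-2.689, 1.563, 0.801]
contact_force: [3.0, 0.8, 7.1]
finger_gap: 23.3
```

Emit:
drive_tool:
  plan:
    - [0.0004,0.0009,0.0018,0,-0.004,0,0]
    - [0.0004,0.0019,0.0037,0,-0.006,0,0]
    - [0.0004,0.0031,0.0057,0,-0.006,0,0]
    - [0.0004,0.0042,0.0078,0,-0.006,0,0]
    - [0.0004,0.0042,0.0078,0,-0.006,0,0]

```text
clock: 11.45
tcp_pos: [465.0, -62.6, 83.4]
ee_rot: [-2.1, 1.565, 1.39]
contact_force: [2.1, 1.2, 5.8]
finger_gap: 23.4
```

```bash
python3 -c "
from h import *
rows([142,144,146,148])"
```

```text
t 11.45 ang 139.71 r 61.0 z 83.4 Ftan -2.2 Frad -0.8 Fz 5.8 gap 23.4 j6 2.52
turn [ 0.004 -0.003  0.005]
[0.0004, 0.0021, 0.0016]
[0.0004, 0.0032, 0.0033]
[0.0004, 0.0044, 0.005]
[0.0004, 0.0057, 0.0067]
```

Emit:
drive_tool:
  plan:
    - [0.0004,0.0013,0.0017,0,0,0,0]
    - [0.0004,0.0026,0.0034,0,0,0,0]
    - [0.0004,0.0039,0.0051,0,0,0,0]
    - [0.0004,0.0053,0.0068,0,0,0,0]
    - [0.0004,0.0053,0.0068,0,0,0,0]

```text
clock: 11.95
tcp_pos: [460.5, -68.5, 83.3]
ee_rot: [-2.17, 1.561, 1.32]
contact_force: [1.9, 4.0, 6.4]
finger_gap: 23.0
```

Emit:
drive_tool:
  plan:
    - [0.0003,0.001,0.001,0,0,0,0]
    - [0.0003,0.002,0.002,0,0,0,0]
    - [0.0003,0.002,0.002,0,0,0,0]
    - [0.0003,0.002,0.002,0,0,0,0]
    - [0.0003,0.002,0.002,0,0,0,0]

```text
clock: 12.45
tcp_pos: [460.0, -69.4, 83.4]
ee_rot: [-2.252, 1.556, 1.239]
contact_force: [2.2, 2.4, 6.2]
finger_gap: 23.4
```

```bash
python3 -c "
from h import *
rows([150,152])"
```

```text
t 12.45 ang 147.65 r 61.0 z 83.4 Ftan -3.2 Frad -0.5 Fz 6.2 gap 23.4 j6 2.49
turn [ 0.005 -0.009  0.012]
[0.0003, 0.0023, 0.0013]
[0.0003, 0.0037, 0.0029]
```

Emit:
drive_tool:
  plan:
    - [0.0003,0.0013,0.0012,0,0,0,0]
    - [0.0003,0.0027,0.0025,0,-0.004,0.005,0]
    - [0.0003,0.004,0.0038,0,-0.006,0.008,0]
    - [0.0003,0.0053,0.005,0,-0.006,0.008,0]
    - [0.0003,0.0053,0.005,0,-0.006,0.008,0]

```text
clock: 12.95
tcp_pos: [458.0, -72.7, 83.3]
ee_rot: [-2.293, 1.556, 1.2]
contact_force: [5.6, 8.2, 6.6]
finger_gap: 23.0
```

```bash
python3 -c "
from h import *
rows([154,156,158])"
```

```text
t 12.95 ang 151.26 r 61.0 z 83.3 Ftan -9.9 Frad -1.0 Fz 6.6 gap 23.0 j6 2.48
turn [ 0.006 -0.01   0.011]
[0.0002, 0.0027, 0.0015]
[0.0002, 0.0042, 0.003]
[0.0002, 0.0057, 0.0044]
```

Emit:
drive_tool:
  plan:
    - [0.0003,0.0022,0.002,0,-0.005,0.006,0]
    - [0.0003,0.0028,0.0024,0,-0.01,0.01,0]
    - [0.0003,0.0028,0.0024,0,-0.01,0.01,0]
    - [0.0003,0.0028,0.0024,0,-0.01,0.01,0]
    - [0.0003,0.0028,0.0024,0,-0.01,0.01,0]

```text
clock: 13.45
tcp_pos: [458.0, -72.6, 83.3]
ee_rot: [-2.247, 1.56, 1.247]
contact_force: [4.5, 7.1, 5.9]
finger_gap: 23.3
```

```bash
python3 -c "
from h import *
rows([147,145,140,134,128])"
```

```text
t 13.45 ang 151.26 r 61.1 z 83.3 Ftan -8.4 Frad -0.6 Fz 5.9 gap 23.3 j6 2.49
turn [ 0.008 -0.007  0.009]
[0.0003, -0.002, -0.0042]
[0.0003, -0.0032, -0.0059]
[0.0004, -0.006, -0.0103]
[0.0005, -0.0089, -0.0159]
[0.0005, -0.0111, -0.0218]
```

The stop is confirmed: at 8 to 10 N of push the knob no longer moves. Force starts to rise at about 147° in TCP angle, so the target is 147° again after three full turns clockwise.

```bash
cat >> h.py <<'E'
C=np.array([511.3,-101.6]); RAD=60.6
import json,os
def nxt(step=14,n=5,end=147-1080,start=None):
    s,M=st(); a,r=ang(s)
    prev=json.load(open("u.json")) if start is None else start
    u=a+360*round((prev-20-a)/360); json.dump(u,open("u.json","w"))
    print("unwrapped",round(u,2),"turns from 147:",round((147-u)/360,3))
    rows([max(u-step*(i+1),end) for i in range(n)],z=82.8)
E
python3 -c "
from h import *
s,M=st();a,r=ang(s);print(a,r)
nxt(start=a+20)"
```

```text
151.50334231674745 60.68822460559776
unwrapped 151.5 turns from 147: -0.013
t 13.45 ang 151.5 r 60.7 z 83.3 Ftan -8.4 Frad -0.6 Fz 5.9 gap 23.3 j6 2.49
turn [ 0.008 -0.007  0.009]
[0.0006, -0.0082, -0.0123]
[0.0008, -0.0134, -0.0261]
[0.0009, -0.015, -0.0408]
[0.001, -0.013, -0.0554]
[0.001, -0.0075, -0.0692]
```

Emit:
drive_tool:
  plan:
    - [0.0006,-0.0082,-0.0123,0,0,0,0]
    - [0.0008,-0.0134,-0.0261,0.004,-0.004,0.004,0]
    - [0.0009,-0.015,-0.0408,0.008,-0.007,0.009,0]
    - [0.001,-0.013,-0.0554,0.008,-0.007,0.009,0]
    - [0.001,-0.0075,-0.0692,0.008,-0.007,0.009,0]

```text
clock: 13.95
tcp_pos: [518.2, -40.6, 82.9]
ee_rot: [-0.477, 1.566, 3.011]
contact_force: [-2.5, -0.8, 10.4]
finger_gap: 23.3
```

```bash
python3 -c "
from h import *
nxt()"
```

```text
unwrapped 83.5 turns from 147: 0.176
t 13.95 ang 83.5 r 61.4 z 82.9 Ftan 2.4 Frad -1.1 Fz 10.4 gap 23.3 j6 2.59
turn [0.001 0.004 0.002]
[0.0, 0.0088, -0.012]
[-0.0001, 0.0196, -0.022]
[-0.0001, 0.0326, -0.0291]
[-0.0002, 0.0469, -0.0329]
[-0.0002, 0.0617, -0.033]
```

Emit:
drive_tool:
  plan:
    - [-0.0004,0.0088,-0.012,0,0,0,0]
    - [-0.0005,0.0196,-0.022,0,0.003,0,0]
    - [-0.0005,0.0326,-0.0291,0,0.003,0,0]
    - [-0.0005,0.0469,-0.0329,0,0.003,0,0]
    - [-0.0005,0.0617,-0.033,0,0.003,0,0]

```text
clock: 14.45
tcp_pos: [569.9, -85.5, 83.1]
ee_rot: [-1.563, 1.563, 1.926]
contact_force: [1.8, 3.5, 5.6]
finger_gap: 22.7
```

```bash
sed -i 's/z=82.8/z=83.3/' h.py; python3 -c "
from h import *
nxt()"
```

```text
unwrapped 15.4 turns from 147: 0.366
t 14.45 ang 15.4 r 60.8 z 83.1 Ftan 2.9 Frad 2.7 Fz 5.6 gap 22.7 j6 2.53
turn [0.002 0.    0.007]
[-0.0003, 0.0145, 0.0031]
[-0.0004, 0.0278, 0.0095]
[-0.0005, 0.0392, 0.0189]
[-0.0005, 0.048, 0.0307]
[-0.0006, 0.0536, 0.0444]
```

Emit:
drive_tool:
  plan:
    - [-0.0003,0.0145,0.0031,0,0,0,0]
    - [-0.0004,0.0278,0.0095,0,0,0.006,0]
    - [-0.0004,0.0392,0.0189,0,0,0.006,0]
    - [-0.0004,0.048,0.0307,0,0,0.006,0]
    - [-0.0004,0.0536,0.0444,0,0,0.006,0]

```text
clock: 14.95
tcp_pos: [546.3, -150.4, 83.1]
ee_rot: [-2.02, 1.567, 1.469]
contact_force: [1.6, 2.8, 5.1]
finger_gap: 23.1
```

```bash
python3 -c "
from h import *
nxt()"
```

```text
unwrapped -54.39 turns from 147: 0.559
t 14.95 ang -54.39 r 60.1 z 83.1 Ftan 2.9 Frad -1.4 Fz 5.1 gap 23.1 j6 2.41
turn [ 0.003 -0.002  0.004]
[-0.0002, 0.0028, 0.0145]
[-0.0003, 0.0014, 0.0292]
[-0.0003, -0.0035, 0.0431]
[-0.0003, -0.0116, 0.0554]
[-0.0002, -0.0225, 0.0655]
```

Emit:
drive_tool:
  plan:
    - [-0.0002,0.0028,0.0145,0,0,0,0]
    - [-0.0003,0.0014,0.0292,0.003,-0.002,0.004,0]
    - [-0.0003,-0.0035,0.0431,0.003,-0.002,0.004,0]
    - [-0.0003,-0.0116,0.0554,0.003,-0.002,0.004,0]
    - [-0.0002,-0.0225,0.0655,0.003,-0.002,0.004,0]

```text
clock: 15.45
tcp_pos: [476.0, -150.6, 83.0]
ee_rot: [-2.396, 1.568, 1.09]
contact_force: [5.8, 2.9, 1.3]
finger_gap: 22.9
```

```bash
python3 -c "
from h import *
nxt()"
```

```text
unwrapped -125.77 turns from 147: 0.758
t 15.45 ang -125.77 r 60.4 z 83.0 Ftan 3.0 Frad -5.7 Fz 1.3 gap 22.9 j6 2.36
turn [-0.001 -0.002  0.002]
[-0.0003, -0.013, 0.007]
[-0.0003, -0.0273, 0.0105]
[-0.0002, -0.0421, 0.0103]
[-0.0002, -0.0564, 0.0066]
[-0.0002, -0.0694, -0.0004]
```

Emit:
drive_tool:
  plan:
    - [-0.0003,-0.013,0.007,0,0,0,0]
    - [-0.0003,-0.0273,0.0105,0,0,0,0]
    - [-0.0002,-0.0421,0.0103,0,0,0,0]
    - [-0.0002,-0.0564,0.0066,0,0,0,0]
    - [-0.0002,-0.0694,-0.0004,0,0,0,0]

```text
clock: 15.95
tcp_pos: [452.6, -85.9, 83.3]
ee_rot: [2.231, 1.568, -0.568]
contact_force: [5.7, -4.4, -0.1]
finger_gap: 22.9
```

```bash
python3 -c "
from h import *
nxt()"
```

```text
unwrapped -195.02 turns from 147: 0.95
t 15.95 ang 164.98 r 60.7 z 83.3 Ftan 2.7 Frad -6.7 Fz -0.1 gap 22.9 j6 2.47
turn [-0.002 -0.002 -0.002]
[0.0, -0.011, -0.0099]
[0.0, -0.0193, -0.0221]
[0.0001, -0.0244, -0.036]
[0.0001, -0.026, -0.0507]
[0.0001, -0.0241, -0.0653]
```

Emit:
drive_tool:
  plan:
    - [0,-0.011,-0.0099,0,0,0,0]
    - [0,-0.0193,-0.0221,0,0,0,0]
    - [0,-0.0244,-0.036,0,0,0,0]
    - [0,-0.026,-0.0507,0,0,0,0]
    - [0,-0.0241,-0.0653,0,0,0,0]

```text
clock: 16.45
tcp_pos: [504.0, -40.7, 83.1]
ee_rot: [0.529, 1.567, -2.269]
contact_force: [-3.8, -2.5, 8.3]
finger_gap: 23.0
```

```bash
sed -i 's/RAD=60.6/RAD=60.4/' h.py; python3 -c "
from h import *
nxt()"
```

```text
unwrapped -263.13 turns from 147: 1.139
t 16.45 ang 96.87 r 61.3 z 83.1 Ftan 4.1 Frad -2.0 Fz 8.3 gap 23.0 j6 2.59
turn [-0.001  0.003 -0.002]
[-0.0003, 0.0059, -0.0136]
[-0.0003, 0.0141, -0.0259]
[-0.0003, 0.025, -0.0358]
[-0.0003, 0.038, -0.0427]
[-0.0003, 0.0523, -0.0463]
```

Emit:
drive_tool:
  plan:
    - [-0.0003,0.0059,-0.0136,0,0,0,0]
    - [-0.0004,0.0141,-0.0259,0,0.003,0,0]
    - [-0.0004,0.025,-0.0358,0,0.003,0,0]
    - [-0.0004,0.038,-0.0427,0,0.003,0,0]
    - [-0.0004,0.0523,-0.0463,0,0.003,0,0]

```text
clock: 16.95
tcp_pos: [564.6, -72.1, 83.1]
ee_rot: [-1.424, 1.567, 2.063]
contact_force: [-0.1, 2.8, 5.9]
finger_gap: 23.1
```

```bash
python3 -c "
from h import *
nxt()"
```

```text
unwrapped -331.06 turns from 147: 1.328
t 16.95 ang 28.94 r 60.9 z 83.1 Ftan 2.5 Frad 1.2 Fz 5.9 gap 23.1 j6 2.55
turn [0.001 0.001 0.004]
[-0.0002, 0.0148, -0.0001]
[-0.0003, 0.0292, 0.003]
[-0.0003, 0.0424, 0.0094]
[-0.0003, 0.0538, 0.0188]
[-0.0004, 0.0624, 0.0307]
```

Emit:
drive_tool:
  plan:
    - [-0.0002,0.0148,-0.0001,0,0,0,0]
    - [-0.0003,0.0292,0.003,0,0,0.004,0]
    - [-0.0003,0.0424,0.0094,0,0,0.004,0]
    - [-0.0003,0.0538,0.0188,0,0,0.004,0]
    - [-0.0004,0.0624,0.0307,0,0,0.004,0]

```text
clock: 17.45
tcp_pos: [557.1, -140.4, 83.2]
ee_rot: [-1.998, 1.568, 1.49]
contact_force: [2.4, 2.2, 3.8]
finger_gap: 23.5
```

```bash
python3 -c "
from h import *
nxt()"
```

```text
unwrapped -400.29 turns from 147: 1.52
t 17.45 ang -40.29 r 60.0 z 83.2 Ftan 3.2 Frad 0.4 Fz 3.8 gap 23.5 j6 2.43
turn [ 0.001 -0.001  0.003]
[-0.0001, 0.006, 0.0134]
[-0.0001, 0.0083, 0.0279]
[-0.0001, 0.007, 0.0426]
[-0.0002, 0.0022, 0.0565]
[-0.0001, -0.0059, 0.0688]
```

Emit:
drive_tool:
  plan:
    - [-0.0001,0.006,0.0134,0,0,0,0]
    - [-0.0001,0.0083,0.0279,0,0,0.003,0]
    - [-0.0001,0.007,0.0426,0,0,0.003,0]
    - [-0.0002,0.0022,0.0565,0,0,0.003,0]
    - [-0.0001,-0.0059,0.0688,0,0,0.003,0]

```text
clock: 17.95
tcp_pos: [489.1, -157.6, 83.0]
ee_rot: [-2.632, 1.568, 0.856]
contact_force: [4.0, 3.8, 1.8]
finger_gap: 23.0
```

```bash
python3 -c "
from h import *
nxt()"
```

```text
unwrapped -471.61 turns from 147: 1.718
t 17.95 ang -111.61 r 60.3 z 83.0 Ftan 2.3 Frad -5.0 Fz 1.8 gap 23.0 j6 2.36
turn [ 0.001 -0.003  0.001]
[-0.0003, -0.0109, 0.0099]
[-0.0003, -0.024, 0.0167]
[-0.0003, -0.0383, 0.0201]
[-0.0003, -0.053, 0.02]
[-0.0002, -0.0672, 0.0164]
```

Emit:
drive_tool:
  plan:
    - [-0.0003,-0.0109,0.0099,0,0,0,0]
    - [-0.0003,-0.024,0.0167,0,-0.003,0,0]
    - [-0.0003,-0.0383,0.0201,0,-0.003,0,0]
    - [-0.0003,-0.053,0.02,0,-0.003,0,0]
    - [-0.0002,-0.0672,0.0164,0,-0.003,0,0]

```text
clock: 18.45
tcp_pos: [450.7, -100.7, 83.4]
ee_rot: [1.682, 1.568, -1.115]
contact_force: [6.2, -2.3, -1.3]
finger_gap: 23.1
```

```bash
python3 -c "
from h import *
nxt()"
```

```text
unwrapped -540.84 turns from 147: 1.911
t 18.45 ang 179.16 r 60.6 z 83.4 Ftan 2.2 Frad -6.3 Fz -1.3 gap 23.1 j6 2.44
turn [-0.    -0.    -0.003]
[0.0, -0.013, -0.007]
[0.0, -0.024, -0.0168]
[0.0, -0.0323, -0.0289]
[-0.0, -0.0374, -0.0427]
[-0.0, -0.0391, -0.0573]
```

Emit:
drive_tool:
  plan:
    - [0,-0.013,-0.007,0,0,0,0]
    - [0,-0.024,-0.0168,0,0,-0.003,0]
    - [0,-0.0323,-0.0289,0,0,-0.003,0]
    - [0,-0.0374,-0.0427,0,0,-0.003,0]
    - [0,-0.0391,-0.0573,0,0,-0.003,0]

```text
clock: 18.95
tcp_pos: [489.7, -44.4, 83.2]
ee_rot: [0.109, 1.566, -2.688]
contact_force: [-1.9, -2.9, 7.0]
finger_gap: 22.9
```

```bash
python3 -c "
from h import *
nxt()"
```

```text
unwrapped -609.31 turns from 147: 2.101
t 18.95 ang 110.69 r 61.1 z 83.2 Ftan 2.8 Frad -2.0 Fz 7.0 gap 22.9 j6 2.58
turn [-0.     0.004 -0.   ]
[-0.0002, 0.0023, -0.0147]
[-0.0002, 0.0073, -0.0285]
[-0.0003, 0.0156, -0.0407]
[-0.0003, 0.0265, -0.0505]
[-0.0003, 0.0395, -0.0574]
```

Emit:
drive_tool:
  plan:
    - [-0.0002,0.0023,-0.0147,0,0,0,0]
    - [-0.0003,0.0073,-0.0285,0,0.004,0,0]
    - [-0.0003,0.0156,-0.0407,0,0.004,0,0]
    - [-0.0003,0.0265,-0.0505,0,0.004,0,0]
    - [-0.0003,0.0395,-0.0574,0,0.004,0,0]

```text
clock: 19.45
tcp_pos: [556.1, -60.2, 83.1]
ee_rot: [-1.144, 1.566, 2.344]
contact_force: [-1.0, 3.2, 7.3]
finger_gap: 23.3
```

```bash
python3 -c "
from h import *
nxt()"
```

```text
unwrapped -677.27 turns from 147: 2.29
t 19.45 ang 42.73 r 61.0 z 83.1 Ftan 3.0 Frad 1.5 Fz 7.3 gap 23.3 j6 2.57
turn [0.002 0.002 0.004]
[-0.0003, 0.0144, -0.0034]
[-0.0003, 0.0291, -0.0039]
[-0.0004, 0.0435, -0.0008]
[-0.0004, 0.0567, 0.0057]
[-0.0004, 0.068, 0.0151]
```

Emit:
drive_tool:
  plan:
    - [-0.0003,0.0144,-0.0034,0,0,0,0]
    - [-0.0003,0.0291,-0.0039,0.002,0.002,0.004,0]
    - [-0.0004,0.0435,-0.0008,0.002,0.002,0.004,0]
    - [-0.0004,0.0567,0.0057,0.002,0.002,0.004,0]
    - [-0.0004,0.068,0.0151,0.002,0.002,0.004,0]

```text
clock: 19.95
tcp_pos: [565.2, -128.5, 83.2]
ee_rot: [-1.941, 1.568, 1.546]
contact_force: [2.0, 1.6, 4.8]
finger_gap: 23.4
```

```bash
python3 -c "
from h import *
nxt()"
```

```text
unwrapped -746.51 turns from 147: 2.482
t 19.95 ang -26.51 r 60.2 z 83.2 Ftan 2.4 Frad 1.1 Fz 4.8 gap 23.4 j6 2.46
turn [ 0.001 -0.001  0.003]
[-0.0002, 0.0089, 0.0117]
[-0.0002, 0.0146, 0.0253]
[-0.0002, 0.0168, 0.0398]
[-0.0002, 0.0155, 0.0545]
[-0.0002, 0.0106, 0.0684]
```

Emit:
drive_tool:
  plan:
    - [-0.0002,0.0089,0.0117,0,0,0,0]
    - [-0.0002,0.0146,0.0253,0,0,0.003,0]
    - [-0.0002,0.0168,0.0398,0,0,0.003,0]
    - [-0.0002,0.0155,0.0545,0,0,0.003,0]
    - [-0.0002,0.0106,0.0684,0,0,0.003,0]

```text
clock: 20.45
tcp_pos: [503.0, -161.2, 83.0]
ee_rot: [-2.438, 1.568, 1.049]
contact_force: [3.6, 4.8, 2.7]
finger_gap: 23.4
```

```bash
python3 -c "
from h import *
nxt()"
```

```text
unwrapped -817.95 turns from 147: 2.68
t 20.45 ang -97.95 r 60.2 z 83.0 Ftan 2.9 Frad -5.3 Fz 2.7 gap 23.4 j6 2.36
turn [ 0.    -0.002  0.002]
[-0.0003, -0.0082, 0.0122]
[-0.0003, -0.0193, 0.0219]
[-0.0003, -0.0324, 0.0287]
[-0.0003, -0.0467, 0.032]
[-0.0002, -0.0614, 0.0318]
```

Emit:
drive_tool:
  plan:
    - [-0.0003,-0.0082,0.0122,0,0,0,0]
    - [-0.0003,-0.0193,0.0219,0,-0.002,0.002,0]
    - [-0.0003,-0.0324,0.0287,0,-0.002,0.002,0]
    - [-0.0003,-0.0467,0.032,0,-0.002,0.002,0]
    - [-0.0002,-0.0614,0.0318,0,-0.002,0.002,0]

```text
clock: 20.95
tcp_pos: [452.3, -114.9, 83.3]
ee_rot: [2.015, 1.566, -0.782]
contact_force: [7.0, -1.2, -1.8]
finger_gap: 23.0
```

```bash
python3 -c "
from h import *
nxt(step=10)"
```

```text
unwrapped -887.27 turns from 147: 2.873
t 20.95 ang -167.27 r 60.5 z 83.3 Ftan 2.7 Frad -6.6 Fz -1.8 gap 23.0 j6 2.41
turn [-0.001 -0.002 -0.004]
[0.0, -0.0103, -0.0023]
[-0.0, -0.0201, -0.0062]
[-0.0001, -0.029, -0.0118]
[-0.0001, -0.0368, -0.0188]
[-0.0001, -0.0407, -0.0234]
```

Emit:
drive_tool:
  plan:
    - [0,-0.0103,-0.0023,0,0,0,0]
    - [0,-0.0201,-0.0062,0,0,-0.004,0]
    - [0,-0.029,-0.0118,0,0,-0.004,0]
    - [0,-0.0368,-0.0188,0,0,-0.004,0]
    - [0,-0.041,-0.0238,0,0,-0.004,0]

```text
clock: 21.45
tcp_pos: [460.5, -68.3, 83.3]
ee_rot: [1.723, 1.569, -1.075]
contact_force: [1.0, -3.5, 5.1]
finger_gap: 23.3
```

```bash
python3 -c "
from h import *
nxt(step=3,n=1)"
```

```text
unwrapped -933.24 turns from 147: 3.001
t 21.45 ang 146.76 r 60.7 z 83.3 Ftan 2.4 Frad -2.7 Fz 5.1 gap 23.3 j6 2.51
turn [-0.001 -0.    -0.002]
[0.0, 0.0004, 0.0]
```

Emit:
drive_tool:
  plan:
    - [0,0,0,0,0,0,0]
    - [0,0,0,0,0,0,0]
    - [0,0,0,0,0,0,0.5]
    - [0,0,0,0,0,0,1]
    - [0,0,0,0,0,0,1]

```text
clock: 21.95
tcp_pos: [458.7, -67.6, 82.2]
ee_rot: [-0.598, 1.568, 2.888]
contact_force: [-0.0, -0.4, -0.1]
finger_gap: 66.2
```

Emit:
drive_tool:
  plan:
    - [0,0,0,0,0,0,1]
    - [0,0,0,0,0,0,1]
    - [0,0,0,0,0,0,1]
    - [0,0,0,0,0,0,1]
    - [0,0,0,0,0,0,1]

```text
clock: 22.45
tcp_pos: [458.8, -67.6, 82.3]
ee_rot: [-0.614, 1.568, 2.871]
contact_force: [-0.8, 0.7, 0.3]
finger_gap: 85.3
```

Emit:
drive_tool:
  plan:
    - [-0.015,0,0,0,0,0,1]
    - [-0.04,0,0,0,0,0,1]
    - [-0.07,0,0,0,0,0,1]
    - [-0.1,0,0,0,0,0,1]
    - [-0.12,0,0,0,0,0,1]

```text
clock: 22.95
tcp_pos: [460.0, -67.9, 204.6]
ee_rot: [2.502, 1.571, -0.296]
contact_force: [-0.1, 0.1, -0.3]
finger_gap: 85.4
```

Run:
```python
from h import *
p=get_image("wrist"); save(p,"w9"); q=get_image("top"); save(q,"top9")
for t in ["knob"]:
    for r in tip_of(p,t)[:1]: 
        P=at_z(p,*r["pixel"],44); print(P,np.degrees(np.arctan2(*(P[:2]-C)[::-1])),np.hypot(*(P[:2]-C)))
for t in ["spray","glue","bowl"]:
    r=tip_of(q,t)[0]; print(t,r["conf"],at_z(q,*r["pixel"],0).round(1))
s=observe(); print(s["clock"],s["tcp_pos"],s["contact_force"].round(2),s["finger_gap"])
```

```text
[457.93642226 -68.77504999  44.        ] 148.40353791614382 62.65100775450048
spray 0.71 [452.7  80.4   0. ]
glue 0.68 [ 631.9 -396.8    0. ]
bowl 0.75 [ 697.4 -252.6    0. ]
23.25 [458.05577375 -67.35165113 200.85860133] [-0.81 -0.93  0.67] 85.6959533576824
```

View pics/w9.png

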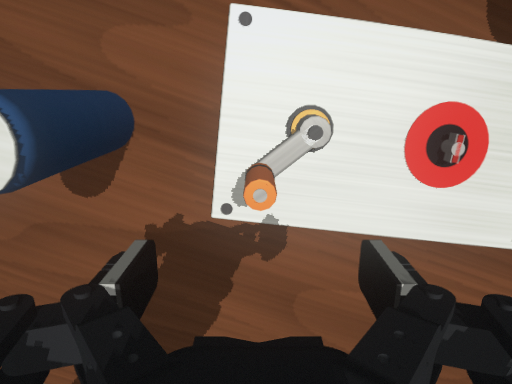

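The wrist view shows the knob free at (195,260), the hub at (130,314) and nothing touching it. The knob measures 148° against the 147° target, and the bystanders haven't moved. I'm handing the job in.

```bash
python3 -c "
from workcell import *
print(close_job())"
```

```text
the job is handed in; nothing more can be done
None
```

The crank is set three full turns clockwise of the bottom stop and the knob is released. I handed the job in at 23.3 s of the 72 s allowed, and the system reported no verdict.

- **Finding the stop:** I wound the crank anticlockwise by about half a turn. The push at the knob rose from about 2–3 N to 8–10 N, and the knob then stopped moving when I pushed again. The highest force I read was 9.9 N, well under forcing. Working back from the rise in force, the stop is at about 147° of crank angle, give or take 1–2°.
- **Three turns up:** I counted three turns clockwise from 147° by the measured tool position and ended at 3.001 turns. I held there about 0.2 s, opened the jaws and rose clear.
- **Last checks:** After release the wrist camera put the knob at about 148°, within 2° of the target. The can, bottle and bowl were within about 10 mm of where the first views put them, which is within the scatter of the measurements. The force on the tool was close to zero, with the jaws open and clear of everything.
- **Small disagreements:** The top and wrist cameras placed the knob and hub about 3–5 mm apart. While turning, there was up to 7 N of sideways load because the circle I followed was slightly off. Neither affects the turn count. I did not measure the bit's height directly.

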